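# Three-point check of an inclinometer on a tilting table

## Robot

A 6-joint arm with a two-finger parallel gripper is mounted at the origin on the work surface. World frame = base frame: x ahead of the robot, y to its left, z up, the work surface at z = 0. Lengths are in m, angles in rad, forces in N, time in s.
With the tool pointing down it reaches from about 0.3 to 0.95 m from the base axis. Payload 3.1 kg.
Tool frame: the origin (TCP) lies at the centre of the arm's flange, where the gripper is bolted on; the fingertips stand 173 mm ahead of it and the grasp point (between the pads) lies 155 mm ahead of it; z points along the fingers, y is the line along which they close (so a half turn about z gives the same grasp; the last joint's range is limited). The gripper opens to 85 mm and grips with 20 to 120 N. Pads are 22 mm wide; open, the fingers measure 114 mm over their backs; the gripper's body (76 mm by 85 mm) begins 54 mm behind the grasp point. The pads swing forward as they close: fully open they stand 13 mm farther back than shut.
Start: joints at [-1.18, 0.308, 1.634, -0, 1.2, -0.07], TCP at [0.278, -0.56, 0.405] pointing down, gripper open.
Joint ranges: [-3.06, 3.06], [-0.79, 1.96], [0.05, 2.63], [-1.19, 4.34], [0.05, 2.64], [-2.94, 2.94]. Speed limits (rad/s): [2.79, 2.79, 3.14, 3.14, 3.14, 3.14].

## Interface

Orientations are given as a unit quaternion [w, x, y, z].
In Python, from plant import ctrl gives the robot as it stands. The module is installed in compiled form; this text tells all that it offers.
- The arm moves only by the tool apply_moves, never from a script. Its argument "rows" is a list of rows, each a list of 7 numbers: the shift along the tool's x, y, z in cm, then the turn, a rotation vector about the tool's x, y, z in rad, then the closure, from 0 (fully open) to 1 (shut). A call has 1 to 10 rows; each row shifts and turns the commanded pose from where the row before left it, along the tool's axes as they then stand; what a row does not reach is not made up. A row lasts 1/12 s, in which the tool goes at most 41.7 mm and 7.16 degrees, less where a joint would pass 70% of its speed; a pose out of reach is approached as far as the arm can. A call is refused whole if a number of a shift passes 4.17 or a number of a turn 0.125, either way. A call with a gripper value outside its range is refused whole. The fingers move at their own pace and stop on an object; "squeeze" is the grip in N (left out, the last holds). Time passes only in rows, so rows that do not move let the fingers close. It gives the time, the measured TCP pose, the force, the opening and the grip force at its end, in the units of the state.
- ctrl.get_state(): the state, without advancing time (a new reading comes with each control period).
- ctrl.grab_frame(name): name is "scene" or "top" or "wrist"; returns (picture, depth): 384x512x3 uint8, red, green, blue; 384x512 float32, m along the optical axis (not along the pixel's ray), 0 where there is no reading.
- ctrl.camera_info(name): a dict with "intrinsics" (3x3 intrinsics, pixels), "k1" (the pictures are not rectified: a ray, as slopes to the right and down, at radius r is drawn at 1 + k1 r^2 times it, then the intrinsics apply), "extrinsics" (4x4, takes a point from world to camera coordinates); the wrist camera has in their place "hand_eye" (4x4, takes a point from camera to tool coordinates, whose origin is the TCP and whose axes are the flange's). Camera axes: x right, y down, z forward; pixel columns grow to the right and rows downward; lengths in m; the calibration is good to about 2 mm. A picture is of the moment at which its call begins: read the wrist's pose just before it. camera_info takes no time and is no camera call.
- ctrl.close_job(): hands the job in; it is judged then, once.
The state is a dict: "time_s": time; "joints": joint angles; "joint_vel": joint speeds; "joint_torque": joint torques, N m; "ee_pos": TCP position; "ee_rot": TCP orientation; "ft_force": force on the tool from outside, world axes, zero at the start; "moment": the same for the moment, N m; "opening": finger opening in m; "grip_force": force on a finger pad.
Only numpy, scipy, OpenCV 4.12 (cv2) and the standard library are available. Lean on these libraries where they do the work, as an engineer would, in place of code of your own. Each camera call takes 0.05 s, during which the arm holds its last target. There are 200 camera calls.

## Task

Check the inclinometer at three tilts, working the tilting table by its red lever bar: raise the plate fully to its upper stop and press the yellow key, lower it to 30 degrees (the orange mark; the lever stands upright) and press the blue key, then lower it fully level and press the green key. Press each of these keys only at its own tilt, right down, and let it spring back; never press the red, white or black keys, and do not disturb the loose gauges and the case. Leave the plate level and all keys up.

Things in the scene. Friction and masses are not known exactly. Their poses are not given: they have to be found in the camera images.
- tilt_table: blue fixed base of a tilting table, 220 x 150 mm, top 49 mm high; origin on the bench under its middle, x points away from the robot, z up. The hinge lies along base y at base x +85, height 65 mm. On the +y side stands a thin curved scale, marked every 10 degrees from 0 to 60, with a thick orange mark at 30; a yellow pointer on the plate runs along it
- plate (a joint): tilt (rad) of the hinged aluminium plate (185 x 116 x 14 mm, carries a grey inclinometer box; its free end points to base -x): 0 = level on its lower stop, grows as the free end rises, 1.047 (60 degrees) = upper stop. Stiff hinge: stays where it is left; turns with 5 to 8 N on the lever bar
- hinge (a point): point on the plate's hinge axis in line with the lever bar's middle (base x +85, y -130, z 65 mm)
- lever_bar (a point): middle of the red round bar (12 mm thick, 72 mm long, level, along base y) on the plate's lever, on the base's -y side, 100 mm from the hinge axis; the steel lever arm is 42 mm away to base +y. Lever leans 30 degrees to base -x with the plate level, is upright at 30 degrees of tilt, leans 30 degrees to +x at the upper stop. Push the bar to base +x to raise, to -x to lower
- console: white fixed readout console with an orange front strip, 170 x 156 mm, 35 mm high, dark screen (top 45 mm high) along its far edge; origin on the bench under its middle, z up, x away from the robot. Six round spring keys in two rows of three on its top (rows at console x = -52 and -6 mm, 47 mm apart in y); which colour sits where varies
- key_yellow_top (a point): centre of the top face of the yellow key, 22 mm across, 57 mm above the bench when up, 10 mm proud of its grey 38 mm collar
- key_yellow (a joint): travel of the yellow key in m: 0 up, 0.006 fully down (about 5 N); springs back
- key_blue_top (a point): centre of the top face of the blue key, 22 mm across, 57 mm above the bench when up, 10 mm proud of its grey 38 mm collar
- key_blue (a joint): travel of the blue key in m: 0 up, 0.006 fully down (about 5 N); springs back
- key_green_top (a point): centre of the top face of the green key, 22 mm across, 57 mm above the bench when up, 10 mm proud of its grey 38 mm collar
- key_green (a joint): travel of the green key in m: 0 up, 0.006 fully down (about 5 N); springs back
- key_red_top (a point): centre of the top face of the red key, 22 mm across, 57 mm above the bench when up, 10 mm proud of its grey 38 mm collar
- key_red (a joint): travel of the red key in m: 0 up, 0.006 fully down (about 5 N); springs back
- key_white_top (a point): centre of the top face of the white key, 22 mm across, 57 mm above the bench when up, 10 mm proud of its grey 38 mm collar
- key_white (a joint): travel of the white key in m: 0 up, 0.006 fully down (about 5 N); springs back
- key_black_top (a point): centre of the top face of the black key, 22 mm across, 57 mm above the bench when up, 10 mm proud of its grey 38 mm collar
- key_black (a joint): travel of the black key in m: 0 up, 0.006 fully down (about 5 N); springs back
- plug_blue: bystander: loose plug gauge standing upright, 140 mm high, 32 mm across, blue handle; origin at its underside
- plug_black: bystander: loose plug gauge standing upright, 110 mm high, 32 mm across, black handle; origin at its underside
- ring_gauge: bystander: loose steel ring gauge lying flat, 64 mm across, 22 mm high; origin at its underside
- block_case: bystander: loose wooden gauge-block case, 50 x 60 x 35 mm; origin at its underside

How it is judged:
By the outcome, as a careful person would: the job done as asked, in the order asked, and still so for the second after the job is handed in, with the robot touching nothing.
It also fails if it takes over 64 s, if anything falls off the work surface, if the arm or the gripper's body presses on something with over 40 N, if the wrist force passes 120 N, or if a joint passes its speed limit or range.

## Working session

There is one attempt and no reset: what is moved stays moved. The work goes in short steps, Python scripts to look and compute and a tool call to move; the robot and the scene stay as the last step left them, time stands still between calls to the robot, and variables do not carry over. Pictures are saved under pics/ and viewed, at most 10 in all, crops included, and the job is handed in when it is done.

Besides the shell and the picture viewer there is one more tool, called after "Emit:" by a JSON object that holds its "fn" and its "kwargs". apply_moves: Moves the arm, as the interface text tells. Its arguments: {"type":"object","properties":{"rows":{"type":"array"},"squeeze":{"type":"number"}},"required":["rows"]}

```bash
mkdir -p pics
cat > h.py <<'E'
import numpy as np, cv2
from plant import ctrl
def grab(n):
    s=ctrl.get_state(); im,d=ctrl.grab_frame(n); return s,im,d
def save(n,im): cv2.imwrite(f'pics/{n}.png',cv2.cvtColor(im,cv2.COLOR_RGB2BGR))
def cloud(n,d):
    """world xyz per pixel, from a fixed camera"""
    c=ctrl.camera_info(n);K=np.array(c['intrinsics'],float);E=np.array(c['extrinsics'])
    h,w=d.shape;u,v=np.meshgrid(np.arange(w),np.arange(h))
    p=np.stack([u,v],-1).reshape(-1,1,2).astype(float)
    r=cv2.undistortPoints(p,K,np.array([c['k1'],0,0,0],float)).reshape(h,w,2)
    P=np.dstack([r[...,0]*d,r[...,1]*d,d])
    return (P-E[:3,3])@E[:3,:3]
E
python3 - <<'E'
from h import *
for n in ('top','scene'):
    s,im,d=grab(n); save(n,im); np.savez(n,im=im,d=d,W=cloud(n,d))
    print(np.array(ctrl.camera_info(n)['extrinsics']).round(3).tolist(),ctrl.camera_info(n)['k1'])
print(s)
E
```

```text
[[0.016, -1.0, 0.001, -0.053], [-0.996, -0.016, -0.086, 0.545], [0.086, 0.001, -0.996, 1.06], [0.0, 0.0, 0.0, 1.0]] -0.0025831456295994175
[[0.845, 0.535, -0.007, -0.421], [0.28, -0.454, -0.846, -0.063], [-0.455, 0.713, -0.533, 1.135], [0.0, 0.0, 0.0, 1.0]] -0.07568562514875253
{'time_s': 0.05, 'joints': array([-1.17967965e+00,  3.08997182e-01,  1.63515433e+00, -3.83360248e-06,
        1.19969970e+00, -6.96780056e-02]), 'joint_vel': array([-1.59810400e-04,  3.12755965e-03, -1.83244018e-03,  3.97332530e-05,
        1.90664356e-03, -1.92772903e-04]), 'joint_torque': array([-9.01742660e-04, -4.16703880e+01, -2.77869058e+01,  2.87574449e-05,
        4.49459301e-03,  1.11208033e-05]), 'ee_pos': array([ 0.27774244, -0.55943648,  0.40346685]), 'ee_rot': array([-1.11443888e-03,  9.73574953e-01,  2.28364916e-01, -1.82479025e-04]), 'ft_force': array([ 0.14887098, -0.30511118, -0.304285  ]), 'moment': array([-0.00777548,  0.00806511, -0.00576177]), 'grip_force': 0.0, 'opening': 0.08527263999943141}
```

View pics/top.png

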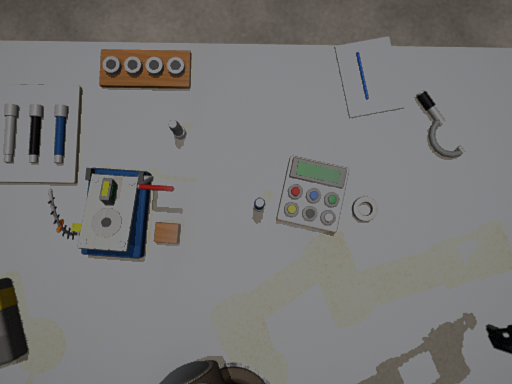

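View pics/scene.png

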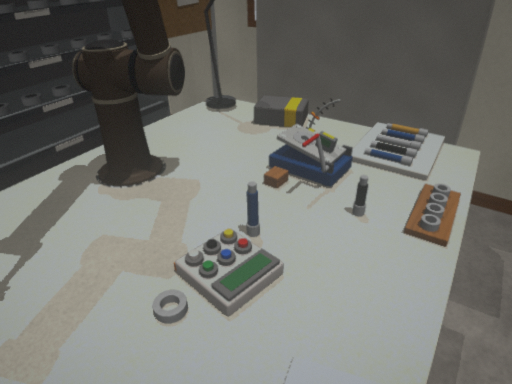

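The top view shows the console keys: yellow (291,209), black (310,214), white (328,217), red (295,191), blue (313,195) and green (331,199). The red bar is near (155,188), with the wooden case below it at (167,233) and the black plug at (178,130). The blue plug stands at (259,204), and the plate is already partly tilted.

Run:
```python
from h import *
t=np.load('top.npz');im,W=t['im'],t['W']
hsv=cv2.cvtColor(im,cv2.COLOR_RGB2HSV)
for n,(u,v) in dict(yellow=(291,209),black=(310,214),white=(328,217),red=(295,191),blue=(313,195),green=(331,199),ring=(364,209),plugblue=(259,204),case=(167,233),plugblack=(178,130),).items():
    q=W[v-2:v+3,u-2:u+3].reshape(-1,3); print(n,np.median(q,0).round(4))
m=((hsv[...,0]<8)|(hsv[...,0]>172))&(hsv[...,1]>150)&(hsv[...,2]>90)
vv,uu=np.nonzero(m&(np.arange(512)<200)[None]); k=(abs(uu-155)<30)&(abs(vv-188)<15)
P=W[vv[k],uu[k]]; print('bar px',uu[k].min(),uu[k].max(),len(P)); o=np.argsort(P[:,1]); print(P[o][::max(1,len(o)//14)].round(3))
# blue base
b=(hsv[...,0]>100)&(hsv[...,0]<125)&(hsv[...,1]>140)
R=np.zeros_like(b);R[160:265,75:155]=1
sel=b&R&(abs(W[...,2]-.049)<.008); vv,uu=np.nonzero(sel); P=W[sel]; print('base',len(P),P.min(0),P.max(0)); print(cv2.minAreaRect(P[:,:2].astype(np.float32)), np.median(P[:,2]))
# console
R=np.zeros_like(b);R[150:240,270:355]=1
sel=R&(W[...,2]>.025)&(W[...,2]<.07); P=W[sel]; print('console',cv2.minAreaRect(P[:,:2].astype(np.float32)))
R[:]=0;R[170:260,75:140]=1
big=cv2.resize(im[140:270,40:210],None,fx=4,fy=4,interpolation=cv2.INTER_CUBIC);
s=np.load('scene.npz')['im']; b2=cv2.resize(s[90:220,240:400],None,fx=4,fy=4,interpolation=cv2.INTER_CUBIC); save('crops',b2)
```

```text
yellow [ 0.4954 -0.1385  0.0562]
black [ 0.4837 -0.1862  0.0559]
white [ 0.4769 -0.2306  0.0566]
red [ 0.5405 -0.1482  0.0559]
blue [ 0.531  -0.1933  0.0567]
green [ 0.5217 -0.2378  0.0563]
ring [ 0.5007 -0.3351 -0.0008]
plugblue [ 0.5023 -0.0578  0.1389]
case [0.4308 0.172  0.0341]
plugblack [0.6853 0.1445 0.0776]
bar px 139 172 141
[[ 0.453 -0.045  1.103]
 [ 0.534  0.144  0.166]
 [ 0.533  0.151  0.165]
 [ 0.538  0.156  0.165]
 [ 0.533  0.162  0.167]
 [ 0.531  0.167  0.163]
 [ 0.538  0.173  0.165]
 [ 0.535  0.178  0.165]
 [ 0.533  0.182  0.166]
 [ 0.531  0.187  0.164]
 [ 0.54   0.192  0.164]
 [ 0.537  0.198  0.165]
 [ 0.537  0.203  0.163]
 [ 0.542  0.207  0.165]
 [ 0.537  0.212  0.163]]
base 1210 [0.37041478 0.22239216 0.04114885] [0.59196793 0.37984558 0.05470228]
((0.48066654801368713, 0.30061590671539307), (0.14599472284317017, 0.21572035551071167), 86.42818450927734) 0.047583183858745035
console ((0.5372712016105652, -0.19682759046554565), (0.1562669575214386, 0.1713741421699524), 78.35421752929688)
```

View pics/crops.png

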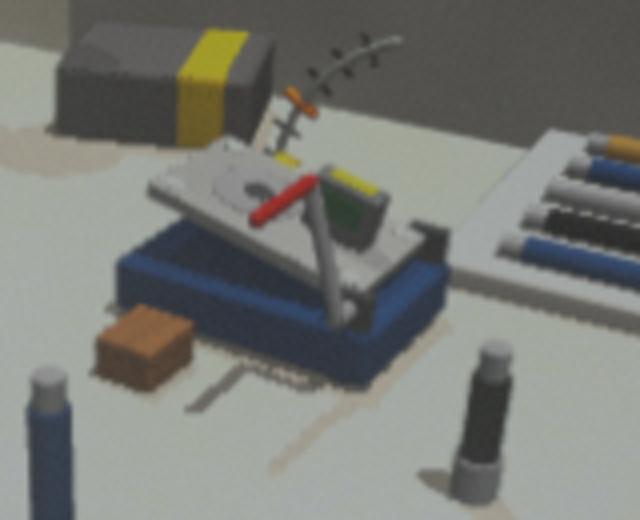

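```bash
cat >> h.py <<'E'
def plate(show=True):
    """plate tilt (deg) and bar from the top camera"""
    s,im,d=grab('top'); W=cloud('top',d)
    hsv=cv2.cvtColor(im,cv2.COLOR_RGB2HSV)
    w=np.isfinite(W).all(-1)&(d>0)
    B=np.array([.4807,.3006]); a=np.radians(-3.57); X=np.array([np.cos(a),np.sin(a)]);Y=np.array([-X[1],X[0]])
    q=W[...,:2]-B; bx=q@X; by=q@Y
    # plate top: low saturation, between y -50..50, sequential RANSAC plane
    m=w&(abs(by)<.05)&(bx>-.12)&(bx<.06)&(hsv[...,1]<60)&(W[...,2]>.06)
    P=np.c_[bx[m],by[m],W[m][:,2]]; rng=np.random.default_rng(0);best=None
    for _ in range(300):
        t=P[rng.choice(len(P),3,False)];n=np.cross(t[1]-t[0],t[2]-t[0]);L=np.linalg.norm(n)
        if L<1e-4: continue
        n/=L; 
        if abs(n[1])>.15: continue
        k=abs((P-t[0])@n)<.004
        if best is None or k.sum()>best.sum(): best=k
    Q=P[best];c=np.linalg.lstsq(np.c_[Q[:,:2],np.ones(len(Q))],Q[:,2],rcond=None)[0]
    r=((hsv[...,0]<8)|(hsv[...,0]>172))&(hsv[...,1]>140)&w&(W[...,2]>.12)&(W[...,2]<.2)&(by<-.05)&(by>-.2)
    bar=W[r]; (cx,cy),sz,an=cv2.minAreaRect(bar[:,:2].astype(np.float32)) if len(bar)>5 else ((0,0),0,0)
    print('tilt',np.degrees(np.arctan(-c[0])).round(2),'roll slope',c[1].round(3),'n',len(Q),'z@hinge',(c[2]+.085*c[0]).round(4),'bar',np.round([cx,cy,*np.atleast_1d(sz),an],4),'ztop',np.percentile(bar[:,2],80).round(4) if len(bar) else None, 'n',len(bar), 'bar by',by[r].min().round(3) if len(bar) else '',by[r].max().round(3) if len(bar) else '')
E
python3 - <<'E'
from h import *
plate()
t=np.load('top.npz');im,W=t['im'],t['W'];hsv=cv2.cvtColor(im,cv2.COLOR_RGB2HSV)
b=(hsv[...,0]>98)&(hsv[...,0]<128)&(hsv[...,1]>120);R=np.zeros_like(b);R[160:265,70:156]=1
P=W[b&R&(W[...,2]>.044)&(W[...,2]<.054)]
for a in (-2,-3,-4,-5):
    r=np.radians(a);u=P[:,:2]@[np.cos(r),np.sin(r)];v=P[:,:2]@[-np.sin(r),np.cos(r)]
    print(a,np.percentile(u,[0,.5,2,98,99.5,100]).round(4),np.percentile(v,[0,.5,2,98,99.5,100]).round(4))
E
```

```text
tilt 13.23 roll slope -0.002 n 2277 z@hinge 0.0724 bar [5.34800e-01 1.76700e-01 7.82000e-02 1.13000e-02 8.49846e+01] ztop 0.1664 n 149 bar by -0.159 -0.081
-2 [0.3612 0.3619 0.3634 0.5765 0.5779 0.5791] [0.2425 0.2447 0.2466 0.3822 0.3896 0.393 ]
-3 [0.3565 0.3569 0.3578 0.5709 0.5719 0.5724] [0.2525 0.2536 0.2546 0.3888 0.3963 0.3994]
-4 [0.3503 0.351  0.3521 0.5652 0.5662 0.5669] [0.26   0.2611 0.2621 0.3973 0.4033 0.408 ]
-5 [0.3436 0.3445 0.3461 0.5592 0.5611 0.5617] [0.2662 0.2676 0.2692 0.4049 0.4102 0.4172]
```

Emit:
{"fn": "apply_moves", "kwargs": {"rows": [[0, 0, 0.5, 0, 0, 0.115, 1], [0, 0, 0.5, 0, 0, 0.115, 1], [0, 0, 0.5, 0, 0, 0.115, 1], [0, 0, 0.5, 0, 0, 0.115, 1], [1.5, -3.5, 0, 0, 0, 0, 1], [1.5, -3.5, 0, 0, 0, 0, 1], [1.5, -3.5, 0, 0, 0, 0, 1], [1.5, -3.5, 0, 0, 0, 0, 1], [1.5, -3.5, 0, 0, 0, 0, 1], [1.5, -3.5, 0, 0, 0, 0, 1]]}}

```text
time_s: 0.98
ee_pos: [0.3679, -0.348, 0.3843]
ee_rot: [-0.0, 1.0, 0.0, -0.0]
ft_force: [0.9, -0.4, 0.5]
opening: 0.0003
grip_force: 0.0
```

Emit:
{"fn": "apply_moves", "kwargs": {"rows": [[1, -3.5, 0, 0, 0, 0, 1], [1, -3.5, 0, 0, 0, 0, 1], [1, -3.5, 0, 0, 0, 0, 1], [1, -3.5, 0, 0, 0, 0, 1], [1, -3.5, 0, 0, 0, 0, 1], [1, -3.5, 0, 0, 0, 0, 1], [1, -3.5, 0, 0, 0, 0, 1], [1, -3.5, 0, 0, 0, 0, 1], [0, 0, 0, 0, 0, 0, 1], [0, 0, 0, 0, 0, 0, 1]]}}

```text
time_s: 1.82
ee_pos: [0.4476, -0.068, 0.3845]
ee_rot: [0.0, 1.0, 0.003, -0.0]
ft_force: [-0.3, -0.6, 0.1]
opening: -0.0003
grip_force: 0.0
```

Emit:
{"fn": "apply_moves", "kwargs": {"rows": [[0.8, -3.9, 0, 0, 0, 0, 1], [0.8, -3.9, 0, 0, 0, 0, 1], [0.8, -3.9, 0, 0, 0, 0, 1], [0.8, -3.9, 0, 0, 0, 0, 1], [0.8, -3.9, 0, 0, 0, 0, 1], [0.7, -3.9, 0, 0, 0, 0, 1], [0, 0, 2.5, 0, 0, 0, 1], [0, 0, 2.5, 0, 0, 0, 1], [0, 0, 2.5, 0, 0, 0, 1], [0, 0, 0, 0, 0, 0, 1]]}}

```text
time_s: 2.65
ee_pos: [0.492, 0.1625, 0.3044]
ee_rot: [0.002, 1.0, -0.0, -0.005]
ft_force: [-0.9, 0.1, -0.0]
opening: 0.0001
grip_force: 0.0
```

Emit:
{"fn": "apply_moves", "kwargs": {"rows": [[1, 0.06, 0, 0, 0, 0, 1], [1, 0.06, 0, 0, 0, 0, 1], [1, 0.06, 0, 0, 0, 0, 1], [1, 0.06, 0, 0, 0, 0, 1], [1, 0.06, 0, 0, 0, 0, 1], [1, 0.06, 0, 0, 0, 0, 1], [1, 0.06, 0, 0, 0, 0, 1]]}}

```text
time_s: 3.23
ee_pos: [0.5646, 0.1595, 0.3114]
ee_rot: [0.0, 1.0, -0.0, -0.002]
ft_force: [-8.2, -0.8, 1.5]
opening: -0.0001
grip_force: 3.9
```

```bash
python3 -c "
from h import *
plate();print(ctrl.get_state()['ee_pos'],ctrl.get_state()['ft_force'])"
```

```text
tilt 39.3 roll slope 0.006 n 714 z@hinge 0.0758 bar [0 0 0 0] ztop None n 0 bar by  
[0.56632102 0.15930512 0.31138283] [-4.50552745 -0.80814533  0.04587023]
```

Emit:
{"fn": "apply_moves", "kwargs": {"rows": [[0.8, 0.05, 0.2, 0, 0, 0, 1], [0.8, 0.05, 0.2, 0, 0, 0, 1], [0.6, 0.05, 0.2, 0, 0, 0, 1], [0.4, 0, 0, 0, 0, 0, 1], [0.3, 0, 0, 0, 0, 0, 1]]}}

```text
time_s: 3.7
ee_pos: [0.5928, 0.158, 0.3038]
ee_rot: [0.0, 1.0, -0.0, -0.003]
ft_force: [-7.8, -1.4, -0.7]
opening: -0.0001
grip_force: 3.8
```

Emit:
{"fn": "apply_moves", "kwargs": {"rows": [[0.2, 0, 0, 0, 0, 0, 1], [0.2, 0, 0, 0, 0, 0, 1], [0.2, 0, 0, 0, 0, 0, 1], [0, 0, 0, 0, 0, 0, 1]]}}

```text
time_s: 4.03
ee_pos: [0.5975, 0.1579, 0.3021]
ee_rot: [0.001, 1.0, -0.0, -0.005]
ft_force: [-7.6, -0.8, -4.0]
opening: -0.0
grip_force: 3.8
```

Emit:
{"fn": "apply_moves", "kwargs": {"rows": [[0.2, 0, 0, 0, 0, 0, 1], [0.2, 0, 0, 0, 0, 0, 1], [0, 0, 0, 0, 0, 0, 1]]}}

```text
time_s: 4.28
ee_pos: [0.6006, 0.1578, 0.301]
ee_rot: [0.001, 1.0, -0.0, -0.007]
ft_force: [-8.3, -0.4, -5.4]
opening: 0.0003
grip_force: 4.4
```

Emit:
{"fn": "apply_moves", "kwargs": {"rows": [[0.2, 0, 0, 0, 0, 0, 1], [0.1, 0, 0, 0, 0, 0, 1], [0, 0, 0, 0, 0, 0, 1]]}}

```text
time_s: 4.53
ee_pos: [0.6024, 0.1579, 0.3005]
ee_rot: [0.001, 1.0, -0.0, -0.009]
ft_force: [-13.0, -1.5, -4.2]
opening: 0.0003
grip_force: 6.0
```

```bash
python3 -c "
from h import *
plate();print(ctrl.get_state()['ee_pos'],ctrl.get_state()['ft_force'])"
```

```text
tilt 52.97 roll slope 0.326 n 80 z@hinge 0.101 bar [0 0 0 0] ztop None n 0 bar by  
[0.6024244  0.15782969 0.30047862] [-13.0346389   -0.46874117  -3.82477119]
```

Emit:
{"fn": "apply_moves", "kwargs": {"rows": [[0.2, 0, 0, 0, 0, 0, 1], [0.1, 0, 0, 0, 0, 0, 1], [0, 0, 0, 0, 0, 0, 1]]}}

```text
time_s: 4.83
ee_pos: [0.6037, 0.1579, 0.3004]
ee_rot: [0.001, 1.0, -0.0, -0.012]
ft_force: [-19.2, 0.8, 1.2]
opening: 0.0
grip_force: 9.4
```

Emit:
{"fn": "apply_moves", "kwargs": {"rows": [[-2, 0, 0, 0, 0, 0, 1], [-2, 0, 0, 0, 0, 0, 1], [0, 0, -3, 0, 0, 0, 1], [0, 2, -3, 0, 0, 0, 1], [-1, 4, 0, 0, 0, 0, 1], [-1, 4, 0, 0, 0, 0, 1], [-1, 4, 0, 0, 0, 0, 1], [0, 0, 0, 0, 0, 0, 1]]}}

```text
time_s: 5.5
ee_pos: [0.5395, 0.0127, 0.366]
ee_rot: [0.002, 1.0, -0.002, 0.002]
ft_force: [0.7, 0.3, 0.6]
opening: -0.0001
grip_force: 0.0
```

Run:
```python
from h import *
plate();print(ctrl.get_state()['ee_pos'],ctrl.get_state()['ft_force'])
_,a,_=grab('top');_,b,_=grab('scene')
save('p60',np.hstack([cv2.resize(a[140:270,30:200],(400,306)),cv2.resize(b[70:210,240:400],(400,306))]))
```

```text
tilt 59.11 roll slope -0.011 n 1194 z@hinge 0.0907 bar [6.14200e-01 1.81800e-01 5.30000e-02 9.90000e-03 8.57905e+01] ztop 0.1574 n 96 bar by -0.137 -0.084
[0.54019164 0.01493649 0.36596164] [-0.12082287  0.59754524 -1.19307197]
```

View pics/p60.png

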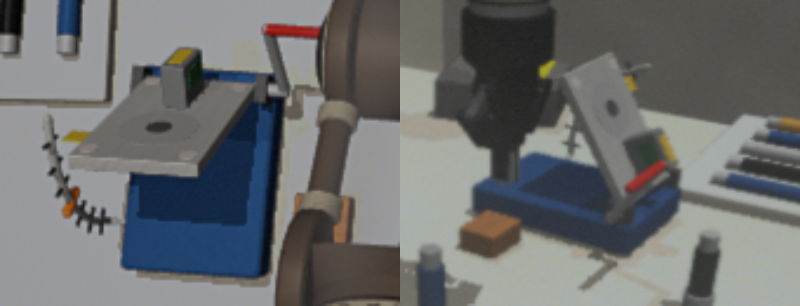

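The plate is at the upper stop: it reads 59.1° and the bar height matches. Next I'll press yellow.

Emit:
{"fn": "apply_moves", "kwargs": {"rows": [[-1.1, 3.85, 0, 0, 0, 0, 1], [-1.1, 3.85, 0, 0, 0, 0, 1], [-1.1, 3.85, 0, 0, 0, 0, 1], [-1.1, 3.8, 0, 0, 0, 0, 1], [0, 0, 3, 0, 0, 0, 1], [0, 0, 3, 0, 0, 0, 1], [0, 0, 3, 0, 0, 0, 1], [0, 0, 2, 0, 0, 0, 1], [0, 0, 0, 0, 0, 0, 1], [0, 0, 0, 0, 0, 0, 1]]}}

```text
time_s: 6.48
ee_pos: [0.4962, -0.1339, 0.2531]
ee_rot: [-0.0, 1.0, 0.001, -0.001]
ft_force: [0.8, -0.3, 0.6]
opening: -0.0001
grip_force: 0.0
```

Emit:
{"fn": "apply_moves", "kwargs": {"rows": [[-0.1, 0.45, 1, 0, 0, 0, 1], [0, 0, 0.8, 0, 0, 0, 1], [0, 0, 0.4, 0, 0, 0, 1], [0, 0, 0.4, 0, 0, 0, 1], [0, 0, 0.2, 0, 0, 0, 1], [0, 0, 0, 0, 0, 0, 1]]}}

```text
time_s: 6.98
ee_pos: [0.495, -0.1394, 0.2261]
ee_rot: [0.0, 1.0, 0.0, 0.001]
ft_force: [-0.1, 0.2, 4.2]
opening: 0.0
grip_force: 1.9
```

Emit:
{"fn": "apply_moves", "kwargs": {"rows": [[0, 0, 0.2, 0, 0, 0, 1], [0, 0, 0.2, 0, 0, 0, 1], [0, 0, 0, 0, 0, 0, 1], [0, 0, 0, 0, 0, 0, 1]]}}

```text
time_s: 7.32
ee_pos: [0.4952, -0.1395, 0.2242]
ee_rot: [0.0, 1.0, 0.0, 0.0]
ft_force: [-4.9, 2.1, 16.8]
opening: 0.0
grip_force: 8.7
```

Emit:
{"fn": "apply_moves", "kwargs": {"rows": [[0, 0, -1.5, 0, 0, 0, 1], [0, 0, -3.5, 0, 0, 0, 1], [0, 0, -3.5, 0, 0, 0, 1], [0, 0, -3.5, 0, 0, 0, 1], [0, 0, -3, 0, 0, 0, 1], [2, -3.5, 0, 0, 0, 0, 1], [2, -3.5, 0, 0, 0, 0, 1], [2, -3.5, 0, 0, 0, 0, 1], [2, -3.5, 0, 0, 0, 0, 1], [2, -3.5, 0, 0, 0, 0, 1]]}}

```text
time_s: 8.15
ee_pos: [0.5948, 0.0373, 0.3716]
ee_rot: [0.0, 1.0, 0.0, 0.0]
ft_force: [0.3, -0.8, 0.5]
opening: 0.0001
grip_force: 0.0
```

Emit:
{"fn": "apply_moves", "kwargs": {"rows": [[2, -3.5, 0, 0, 0, 0, 1], [2, -3.5, 0, 0, 0, 0, 1], [2, -3.5, 0, 0, 0, 0, 1], [0.3, -2, 0, 0, 0, 0, 1], [0, 0, 0, 0, 0, 0, 1], [0, 0, 2, 0, 0, 0, 1], [0, 0, 2, 0, 0, 0, 1], [0, 0, 1.8, 0, 0, 0, 1], [0, 0, 0, 0, 0, 0, 1]]}}

```text
time_s: 8.9
ee_pos: [0.6548, 0.1596, 0.3083]
ee_rot: [0.001, 1.0, 0.0, -0.005]
ft_force: [-0.4, -0.4, 0.1]
opening: -0.0
grip_force: 0.0
```

Emit:
{"fn": "apply_moves", "kwargs": {"rows": [[-1, -0.06, 0, 0, 0, 0, 1], [-1, -0.06, 0, 0, 0, 0, 1], [-1, -0.06, 0, 0, 0, 0, 1], [-1, -0.06, 0, 0, 0, 0, 1], [-1, -0.06, 0, 0, 0, 0, 1], [-0.8, -0.06, 0, 0, 0, 0, 1], [0, 0, 0, 0, 0, 0, 1]]}}

```text
time_s: 9.48
ee_pos: [0.5993, 0.1642, 0.3162]
ee_rot: [-0.0, 1.0, 0.0, 0.002]
ft_force: [3.7, -0.2, 2.3]
opening: 0.0002
grip_force: 1.3
```

Run:
```python
from h import *
plate();print(ctrl.get_state()['ee_pos'],ctrl.get_state()['ft_force'])
```

```text
tilt -61.6 roll slope -0.622 n 65 z@hinge 0.1988 bar [0.5807 0.153  0.0098 0.0335 0.1597] ztop 0.1695 n 53 bar by -0.158 -0.125
[0.59947186 0.16411693 0.31547935] [2.60500567 0.49317698 1.65398171]
```

Emit:
{"fn": "apply_moves", "kwargs": {"rows": [[-0.6, 0, 0, 0, 0, 0, 1], [-0.5, 0, 0, 0, 0, 0, 1], [-0.2, 0, 0, 0, 0, 0, 1], [0, 0, 0, 0, 0, 0, 1], [0, 0, 0, 0, 0, 0, 1]]}}

```text
time_s: 9.95
ee_pos: [0.5854, 0.1642, 0.3126]
ee_rot: [0.0, 1.0, 0.0, -0.002]
ft_force: [0.9, 0.2, 0.1]
opening: -0.0
grip_force: 0.3
```

Emit:
{"fn": "apply_moves", "kwargs": {"rows": [[1, 0, 0, 0, 0, 0, 1], [1, 0, 0, 0, 0, 0, 1], [0, 1, -2, 0, 0, 0, 1], [0, 4, -2, 0, 0, 0, 1], [0, 4, 0, 0, 0, 0, 1], [0, 4, 0, 0, 0, 0, 1], [0, 4, 0, 0, 0, 0, 1], [0, 0, 0, 0, 0, 0, 1]]}}

```text
time_s: 10.62
ee_pos: [0.6071, -0.0094, 0.3521]
ee_rot: [0.002, 1.0, -0.002, -0.0]
ft_force: [0.6, 1.8, -0.6]
opening: -0.0001
grip_force: 0.0
```

Run:
```python
from h import *
plate();plate();print(ctrl.get_state()['ee_pos'],ctrl.get_state()['ft_force'])
_,a,_=grab('top');_,b,_=grab('scene')
save('p30',np.hstack([cv2.resize(a[140:270,30:200],(400,306)),cv2.resize(b[70:210,240:400],(400,306))]))
```

```text
tilt 30.46 roll slope -0.004 n 2177 z@hinge 0.0757 bar [5.64800e-01 1.73700e-01 7.55000e-02 1.06000e-02 8.79569e+01] ztop 0.1707 n 151 bar by -0.159 -0.084
tilt 30.43 roll slope -0.004 n 2163 z@hinge 0.0758 bar [5.64700e-01 1.73600e-01 7.66000e-02 1.04000e-02 8.71373e+01] ztop 0.1704 n 149 bar by -0.16 -0.083
[ 0.60697194 -0.004885    0.35178541] [0.46671981 0.56318715 0.8170034 ]
```

View pics/p30.png

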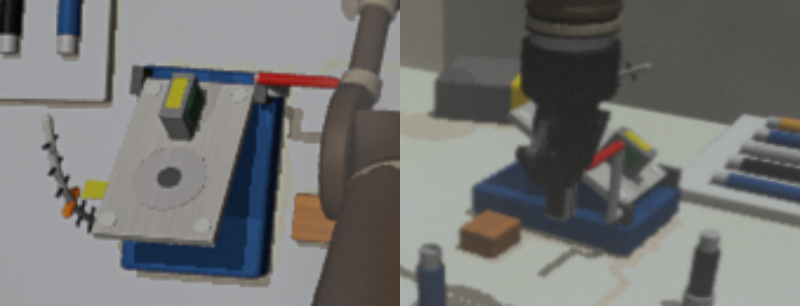

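Emit:
{"fn": "apply_moves", "kwargs": {"rows": [[-1.5, 3.8, 0, 0, 0, 0, 1], [-1.5, 3.8, 0, 0, 0, 0, 1], [-1.5, 3.8, 0, 0, 0, 0, 1], [-1.5, 3.8, 0, 0, 0, 0, 1], [-1.5, 3.6, 0, 0, 0, 0, 1], [0, 0, 0, 0, 0, 0, 1], [0, 0, 2.5, 0, 0, 0, 1], [0, 0, 2.5, 0, 0, 0, 1], [0, 0, 2.5, 0, 0, 0, 1], [0, 0, 2, 0, 0, 0, 1]]}}

```text
time_s: 11.65
ee_pos: [0.5319, -0.1891, 0.2555]
ee_rot: [-0.001, 1.0, 0.001, -0.001]
ft_force: [-0.8, 0.0, -0.7]
opening: 0.0
grip_force: 0.0
```

Run:
```python
from h import *
plate();plate();print(ctrl.get_state()['ee_pos'],ctrl.get_state()['ft_force'])
_,b,_=grab('scene')
save('p30b',cv2.resize(b[80:190,250:370],(720,560),interpolation=cv2.INTER_CUBIC))
```

```text
tilt 30.37 roll slope -0.006 n 2179 z@hinge 0.0759 bar [5.64500e-01 1.73200e-01 7.63000e-02 1.06000e-02 8.69948e+01] ztop 0.1707 n 147 bar by -0.16 -0.084
tilt 30.47 roll slope -0.004 n 2184 z@hinge 0.0757 bar [5.64500e-01 1.73400e-01 7.56000e-02 1.07000e-02 8.65535e+01] ztop 0.1702 n 147 bar by -0.16 -0.084
[ 0.53027284 -0.18835902  0.25324894] [-0.98003411 -0.03109247 -0.04492929]
```

View pics/p30b.png

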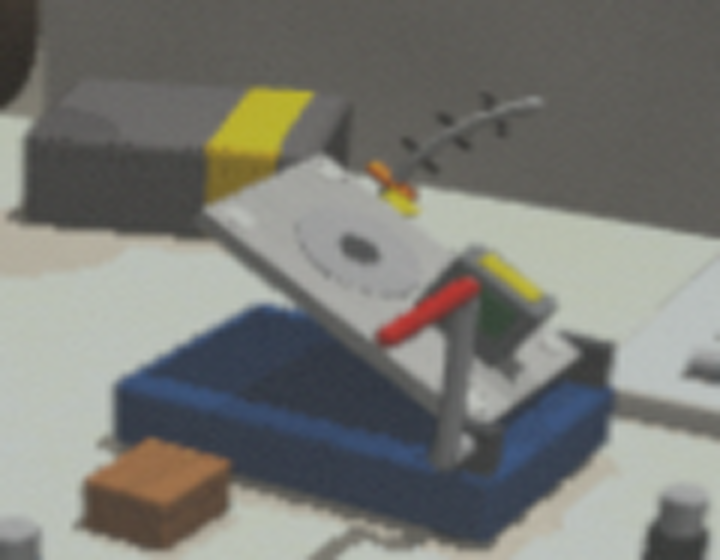

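The yellow pointer sits at the orange mark and the lever is upright, so I'll press blue.

Emit:
{"fn": "apply_moves", "kwargs": {"rows": [[0, 0.5, 1, 0, 0, 0, 1], [0, 0, 0.8, 0, 0, 0, 1], [0, 0, 0.4, 0, 0, 0, 1], [0, 0, 0.4, 0, 0, 0, 1], [0, 0, 0.2, 0, 0, 0, 1], [0, 0, 0.2, 0, 0, 0, 1], [0, 0, 0.2, 0, 0, 0, 1], [0, 0, 0, 0, 0, 0, 1], [0, 0, 0, 0, 0, 0, 1]]}}

```text
time_s: 12.55
ee_pos: [0.5318, -0.1961, 0.2258]
ee_rot: [0.0, 1.0, 0.0, 0.0]
ft_force: [-1.5, 0.3, 3.8]
opening: 0.0001
grip_force: 2.0
```

Emit:
{"fn": "apply_moves", "kwargs": {"rows": [[0, 0, 0.2, 0, 0, 0, 1], [0, 0, 0.2, 0, 0, 0, 1], [0, 0, 0, 0, 0, 0, 1], [0, 0, 0, 0, 0, 0, 1]]}}

```text
time_s: 12.88
ee_pos: [0.532, -0.1961, 0.2242]
ee_rot: [-0.0, 1.0, 0.0, -0.0]
ft_force: [-6.2, 2.9, 19.0]
opening: 0.0001
grip_force: 9.6
```

Emit:
{"fn": "apply_moves", "kwargs": {"rows": [[0, 0, -1.5, 0, 0, 0, 1], [0, 0, -3.5, 0, 0, 0, 1], [0, 0, -3.5, 0, 0, 0, 1], [0, 0, -3.5, 0, 0, 0, 1], [0, 0, -3, 0, 0, 0, 1], [0.9, -3.6, 0, 0, 0, 0, 1], [0.9, -3.6, 0, 0, 0, 0, 1], [0.9, -3.6, 0, 0, 0, 0, 1], [0.9, -3.6, 0, 0, 0, 0, 1], [0.9, -3.6, 0, 0, 0, 0, 1]]}}

```text
time_s: 13.72
ee_pos: [0.5765, -0.0146, 0.371]
ee_rot: [0.0, 1.0, 0.0, 0.0]
ft_force: [0.4, 1.0, -0.3]
opening: 0.0002
grip_force: 0.0
```

Emit:
{"fn": "apply_moves", "kwargs": {"rows": [[0.9, -3.6, 0, 0, 0, 0, 1], [0.9, -3.6, 0, 0, 0, 0, 1], [0.9, -3.6, 0, 0, 0, 0, 1], [0.9, -3.6, 0, 0, 0, 0, 1], [0.7, -3.3, 0, 0, 0, 0, 1], [0, 0, 0, 0, 0, 0, 1], [0, 0, 2, 0, 0, 0, 1], [0, 0, 2, 0, 0, 0, 1], [0, 0, 2, 0, 0, 0, 1], [0, 0, 0, 0, 0, 0, 1]]}}

```text
time_s: 14.55
ee_pos: [0.617, 0.1604, 0.3058]
ee_rot: [0.001, 1.0, 0.0, -0.005]
ft_force: [-1.2, 0.0, -0.5]
opening: 0.0003
grip_force: 0.0
```

Emit:
{"fn": "apply_moves", "kwargs": {"rows": [[-1.1, -0.06, 0, 0, 0, 0, 1], [-1.1, -0.06, 0, 0, 0, 0, 1], [-1.1, -0.06, 0, 0, 0, 0, 1], [-1.1, -0.06, 0.1, 0, 0, 0, 1], [-1, -0.06, 0.1, 0, 0, 0, 1], [-1, -0.06, 0.1, 0, 0, 0, 1], [-1, -0.06, 0.1, 0, 0, 0, 1], [-0.5, 0, 0, 0, 0, 0, 1], [-0.3, 0, 0, 0, 0, 0, 1], [-0.2, 0, 0, 0, 0, 0, 1]]}}

```text
time_s: 15.38
ee_pos: [0.5348, 0.1652, 0.307]
ee_rot: [0.0, 1.0, 0.0, -0.0]
ft_force: [3.2, -0.3, -2.4]
opening: 0.0001
grip_force: 1.6
```

Emit:
{"fn": "apply_moves", "kwargs": {"rows": [[-0.2, 0, 0, 0, 0, 0, 1], [-0.2, 0, 0, 0, 0, 0, 1], [0, 0, 0, 0, 0, 0, 1]]}}

```text
time_s: 15.63
ee_pos: [0.5326, 0.1652, 0.3076]
ee_rot: [-0.0, 1.0, 0.001, 0.003]
ft_force: [7.5, -0.2, -5.8]
opening: 0.0004
grip_force: 3.5
```

Emit:
{"fn": "apply_moves", "kwargs": {"rows": [[-0.2, 0, 0, 0, 0, 0, 1], [-0.2, 0, 0, 0, 0, 0, 1], [0, 0, 0, 0, 0, 0, 1]]}}

```text
time_s: 15.88
ee_pos: [0.531, 0.1651, 0.3082]
ee_rot: [-0.0, 1.0, 0.001, 0.007]
ft_force: [15.2, -0.9, -10.0]
opening: -0.0002
grip_force: 7.2
```

Emit:
{"fn": "apply_moves", "kwargs": {"rows": [[-0.2, 0, 0, 0, 0, 0, 1], [-0.1, 0, 0, 0, 0, 0, 1], [0, 0, 0, 0, 0, 0, 1]]}}

```text
time_s: 16.13
ee_pos: [0.5298, 0.165, 0.3084]
ee_rot: [-0.001, 1.0, 0.001, 0.011]
ft_force: [20.9, -1.1, -16.0]
opening: -0.0003
grip_force: 10.3
```

Emit:
{"fn": "apply_moves", "kwargs": {"rows": [[1.5, 0, 0, 0, 0, 0, 1], [1.5, 0, 0, 0, 0, 0, 1], [0, 0, -3, 0, 0, 0, 1], [0, 1, -3, 0, 0, 0, 1], [-0.3, 4, 0, 0, 0, 0, 1], [-0.3, 4, 0, 0, 0, 0, 1], [-0.3, 4, 0, 0, 0, 0, 1], [-0.3, 4, 0, 0, 0, 0, 1], [-0.3, 4, 0, 0, 0, 0, 1], [-0.3, 4, 0, 0, 0, 0, 1]]}}

```text
time_s: 16.97
ee_pos: [0.5356, -0.0861, 0.3673]
ee_rot: [-0.001, 1.0, 0.001, -0.001]
ft_force: [0.9, 0.1, -0.7]
opening: -0.0001
grip_force: 0.0
```

Emit:
{"fn": "apply_moves", "kwargs": {"rows": [[-0.3, 4, 0, 0, 0, 0, 1], [-0.3, 4, 0, 0, 0, 0, 1], [-0.3, 4, 0, 0, 0, 0, 1], [-0.3, 3, 0, 0, 0, 0, 1], [0, 0, 0, 0, 0, 0, 1], [0, 0, 3, 0, 0, 0, 1], [0, 0, 3, 0, 0, 0, 1], [0, 0, 3, 0, 0, 0, 1], [0, 0, 2, 0, 0, 0, 1], [0, 0, 0, 0, 0, 0, 1]]}}

```text
time_s: 17.8
ee_pos: [0.5218, -0.2326, 0.252]
ee_rot: [-0.003, 1.0, 0.0, -0.006]
ft_force: [-1.2, 0.6, -0.4]
opening: -0.0002
grip_force: 0.0
```

Run:
```python
from h import *
plate();plate();print(ctrl.get_state()['ee_pos'],ctrl.get_state()['ft_force'])
```

```text
tilt 0.15 roll slope 0.001 n 2203 z@hinge 0.0711 bar [5.1440e-01 1.7620e-01 7.5400e-02 1.0500e-02 8.7047e+01] ztop 0.1572 n 142 bar by -0.16 -0.084
tilt 0.18 roll slope 0.001 n 2182 z@hinge 0.071 bar [5.14400e-01 1.77000e-01 7.70000e-02 1.06000e-02 8.69168e+01] ztop 0.1575 n 145 bar by -0.16 -0.083
[ 0.52430534 -0.23395693  0.2566439 ] [ 0.5364818  -0.50741269  1.03446405]
```

The plate reads level (0.15°), so I'll press green.

Emit:
{"fn": "apply_moves", "kwargs": {"rows": [[-0.2, 0.35, 1.2, 0, 0, 0, 1], [0, 0, 0.9, 0, 0, 0, 1], [0, 0, 0.4, 0, 0, 0, 1], [0, 0, 0.4, 0, 0, 0, 1], [0, 0, 0.2, 0, 0, 0, 1], [0, 0, 0.2, 0, 0, 0, 1], [0, 0, 0, 0, 0, 0, 1], [0, 0, 0, 0, 0, 0, 1]]}}

```text
time_s: 18.57
ee_pos: [0.5226, -0.2383, 0.2248]
ee_rot: [-0.0, 1.0, 0.0, -0.0]
ft_force: [-3.1, 1.5, 4.8]
opening: -0.0001
grip_force: 2.3
```

Emit:
{"fn": "apply_moves", "kwargs": {"rows": [[0, 0, 0.2, 0, 0, 0, 1], [0, 0, 0.1, 0, 0, 0, 1], [0, 0, 0, 0, 0, 0, 1], [0, 0, 0, 0, 0, 0, 1]]}}

```text
time_s: 18.9
ee_pos: [0.5229, -0.2384, 0.2242]
ee_rot: [-0.0, 1.0, 0.001, -0.0]
ft_force: [-6.7, 2.7, 18.6]
opening: -0.0003
grip_force: 9.3
```

Emit:
{"fn": "apply_moves", "kwargs": {"rows": [[0, 0, -1.5, 0, 0, 0, 1], [0, 0, -3.5, 0, 0, 0, 1], [0, 0, -3.5, 0, 0, 0, 1], [0, 0, -3.5, 0, 0, 0, 1], [-2, 3, -1, 0, 0, 0, 1], [-2, 3, 0, 0, 0, 0, 1], [-2, 3, 0, 0, 0, 0, 1], [-2, 3, 0, 0, 0, 0, 1], [0, 0, 0, 0, 0, 0, 1], [0, 0, 0, 0, 0, 0, 1]]}}

```text
time_s: 19.73
ee_pos: [0.4418, -0.3599, 0.3513]
ee_rot: [0.0, 1.0, -0.002, 0.0]
ft_force: [0.6, 0.3, -1.0]
opening: 0.0002
grip_force: 0.0
```

Run:
```python
from h import *
plate()
_,im,d=grab('top');W=cloud('top',d)
for n,(u,v) in dict(yellow=(291,209),black=(310,214),white=(328,217),red=(295,191),blue=(313,195),green=(331,199),plugblue=(259,204),case=(167,233),plugblack=(178,130)).items():
    print(n,np.median(W[v-2:v+3,u-2:u+3].reshape(-1,3),0).round(4))
save('end',im)
```

```text
tilt 0.19 roll slope 0.0 n 2223 z@hinge 0.071 bar [5.14400e-01 1.77300e-01 7.71000e-02 1.05000e-02 8.71484e+01] ztop 0.157 n 147 bar by -0.16 -0.082
yellow [ 0.4954 -0.1386  0.0563]
black [ 0.4837 -0.186   0.056 ]
white [ 0.477  -0.2306  0.0565]
red [ 0.5405 -0.1484  0.056 ]
blue [ 0.5312 -0.193   0.0557]
green [ 0.5218 -0.2378  0.0568]
plugblue [ 0.5023 -0.0579  0.1385]
case [0.4307 0.1724 0.0335]
plugblack [0.6859 0.1442 0.0735]
```

View pics/end.png

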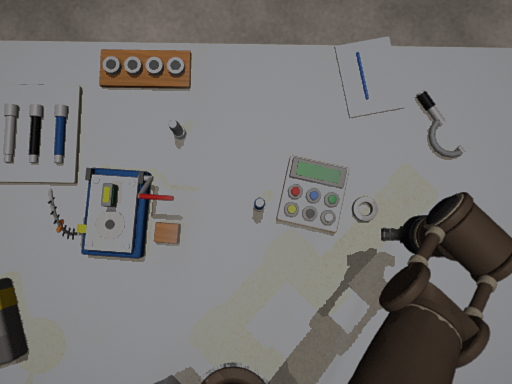

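The plate is level, all six keys are up at about 56 mm, the plugs, case and ring (364,209) haven't moved, and the arm is clear of everything.

```bash
python3 -c "
from plant import ctrl
print(ctrl.close_job())"
```

```text
the job is handed in; nothing more can be done
None
```

The job is done and handed in at about 20 s: yellow was pressed at the upper stop, blue at about 30° (measured 30.4°) and green at level, each right down; the plate is level, all keys are up, and the gauges and case are undisturbed.

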